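# Find the full-depth bore with a depth rod

### The job

Lift the depth rod out of its wooden rest and use it to find a bore of the steel block that is drilled to full depth: push the rod in until it stops hard, firmly enough (10 to 20 N) to go past the stiff ejector pin but never with more than 40 N, and see whether the dark ring on the rod is level with the top of the block. If the ring stays well above the top, the bore is a short one: try another. Leave the rod standing released, fully home in a full-depth bore, and do not disturb the other things on the bench.

Things in the scene. Friction and masses are not known exactly. Their poses are not given: they have to be found in the camera images.
- bore_block: fixed square steel block, 90 x 90 mm, 62 mm high, screw heads at its corners, with three vertical blind bores in its top, 24 mm from its axis and 120 degrees apart; origin at the centre of its underside, z up. One bore (seldom two) is 46 mm deep (full depth), the others stop hard at 32 mm; which is which differs each time and does not show from outside
- bore1 (a point): centre of the mouth of the first bore, level with the block's top. Each bore is 14.4 mm wide with a 1.5 mm chamfer and a flat floor
- bore2 (a point): centre of the mouth of the second bore, level with the block's top. From the floor of a full-depth bore a 6 mm wide brass ejector pin stands up 5 to 11 mm, held by friction: it gives way under about 7 N and stays down, so the rod first stops softly on it and stops hard only on the floor
- bore3 (a point): centre of the mouth of the third bore, level with the block's top
- rod_rest: fixed wooden rest, 66 x 66 mm, 30 mm high, with a 15 mm hole, 22 mm deep, in which the rod stands at first; origin at the centre of its underside. (Room: a fixed steel pole rises from the bench near its right front corner, about x 0.45, y -0.47, and higher than the arm; keep the arm drawn in when passing it.)
- rod_grip (a point): on the depth rod's axis at the middle of its brass grip, 90 mm above the foot; z runs from foot to top. The rod is 112 mm long, about 70 g: a 12 mm steel shaft with a chamfered foot and, from 68 mm up to the top, a brass grip 16 mm in diameter. It stands upright in the wooden rest, its foot 8 mm over the bench
- rod_mark (a point): the dark ring round the steel shaft, 46 mm above the foot: level with the block's top when the rod is fully home in a full-depth bore, 14 mm above it on the floor of a short one, 5 to 11 mm above it when the rod only rests on an ejector pin
- rod_foot (a point): centre of the rod's lower end face
- film_can: bystander: black canister, 34 mm across, 48 mm high; origin at its underside
- loupe: bystander: black eye loupe, 34 mm across, 28 mm high; origin at its underside
- alu_lid: bystander: aluminium lid, 44 mm across, 13 mm high; origin at its underside
- pliers: bystander: pliers lying flat, 116 x 43 x 13 mm; origin at the underside

How it is judged:
By the outcome, as a careful person would: the job done as asked, in the order asked, and still so for the second after the job is handed in, with the robot touching nothing.
It also fails if it takes over 64 s, if anything falls off the work surface, if the arm or the gripper's body presses on something with over 40 N, if the wrist force passes 120 N, or if a joint passes its speed limit or range.

### The arm

A 6-joint arm with a two-finger parallel gripper is mounted at the origin on a cart in front of the work surface, level with it; the furniture and walls round the work are solid. World frame = base frame: x ahead of the robot, y to its left, z up, the work surface at z = 0. Lengths are in m, angles in rad, forces in N, time in s.
With the tool pointing down it reaches from about 0.375 to 0.925 m from the base axis. Payload 5.7 kg.
Tool frame: the origin (TCP) lies on the centre line of the jaws, within the pads' length; the fingertips stand 19 mm ahead of it and the grasp point (between the pads) is the TCP; z points along the fingers, y is the line along which they close (so a half turn about z gives the same grasp; the last joint's range is limited). The gripper opens to 85 mm and grips with 20 to 120 N. Pads are 22 mm wide; open, the fingers measure 114 mm over their backs; the gripper's body (76 mm by 85 mm) begins 54 mm behind the grasp point. The pads swing forward as they close: fully open they stand 13 mm farther back than shut.
Start: joints at [-1.26, 0.359, 1.51, -0, 1.272, -0.115], TCP at [0.248, -0.546, 0.25] pointing down, gripper open.
Joint ranges: [-2.97, 2.97], [-1.01, 2.36], [0.21, 2.38], [-0.96, 4.11], [0.2, 2.71], [-2.98, 2.98]. Speed limits (rad/s): [2.39, 2.39, 3.14, 3.14, 3.14, 3.14].

### API

Orientations are given as a rotation vector (axis times angle).
In Python, from rig import manip gives the robot as it stands.
- The arm moves only by the tool apply_moves, never from a script. Its argument "motion" is a list of rows, each an object of numbers: "dx", "dy", "dz": the shift along the tool's x, y, z in m; "wx", "wy", "wz": the turn, a rotation vector about the tool's x, y, z in rad. A call has 1 to 8 rows; each row shifts and turns the commanded pose from where the row before left it, along the tool's axes as they then stand; what a row does not reach is not made up. A row lasts 1/8 s, in which the tool goes at most 62.5 mm and 10.7 degrees, less where a joint would pass 70% of its speed; a pose out of reach is approached as far as the arm can. A call with a gripper value outside its range is refused whole. "hand" is the opening, from -1 (shut) to 1 (fully open), set as the call begins (left out, the last holds). The fingers move at their own pace and stop on an object; "newtons" is the grip in N (left out, the last holds). Time passes only in rows, so rows that do not move let the fingers close. It gives the time, the measured TCP pose, the force, the opening and the grip force at its end, in the units of the state.
- manip.read_state(): the state, without advancing time (a new reading comes with each control period).
- manip.capture(name): name is "scene" or "side" or "wrist"; returns a dict with "color" (384x512x3 uint8, red, green, blue), "z_map" (384x512 float32, m along the optical axis (not along the pixel's ray), 0 where there is no reading), "fx", "fy", "cx", "cy" (pixels), "origin" and "rotation" of the camera in the world. Camera axes: x right, y up, looking along -z (the intrinsics and any distortion apply to the point x, -y, -z); pixel columns grow to the right and rows downward; lengths in m; the calibration is good to about 2 mm. A picture is of the moment at which its call begins.
- manip.sign_off(): hands the job in; it is judged then, once.
Trained networks look in the newest picture that a camera, given by its name, has taken for a name from the list of things; names that differ only in an ending like _2 or _b are one class to them, and where a whole thing is asked for, a point or a joint stands for the part that bears it (a point fixed in the world has none). Each returns a list of dicts, best first, with "conf" (0 to 1); they miss things now and then, are a little off and sometimes report something else, mostly with a low value. They report only what shows in the picture. A call takes as long as a camera call.
- manip.boxes_of(camera, name): "box" ([left, top, right, bottom] in pixels, round what is visible of it).
- manip.regions_of(camera, name): "mask" (384x512 bool, what is visible of it) and "box" ([left, top, right, bottom] in pixels, round what is visible of it).
- manip.tip_of(camera, name): "location" ([row, column] in pixels: a listed point, or the origin of a listed thing).
The state is a dict: "time_s": time; "q": joint angles; "joint_vel": joint speeds; "tau": joint torques, N m; "tcp_pos": TCP position; "tcp_rot": TCP orientation; "force": force on the tool from outside, world axes, zero at the start; "moment": the same for the moment, N m; "gripper_width": finger opening in m; "grip_force": force on a finger pad.
Only numpy, scipy, OpenCV 4.12 (cv2) and the standard library are available. Lean on these libraries where they do the work, as an engineer would, in place of code of your own. Each camera call takes 0.05 s, during which the arm holds its last target. There are 200 camera calls.

## Working session

There is one attempt and no reset: what is moved stays moved. The work goes in short steps, Python scripts to look and compute and a tool call to move; the robot and the scene stay as the last step left them, time stands still between calls to the robot, and variables do not carry over. Pictures are saved under pics/ and viewed, at most 10 in all, crops included, and the job is handed in when it is done.

Besides the shell and the picture viewer there is one more tool, called after ">>>" as name([rows], argument=value, ...), one row to a line, values as JSON. apply_moves: Moves the arm, as the interface text tells. Its arguments: {"type":"object","properties":{"motion":{"type":"array","items":{"type":"object","properties":{"dx":{"type":"number"},"dy":{"type":"number"},"dz":{"type":"number"},"wx":{"type":"number"},"wy":{"type":"number"},"wz":{"type":"number"}}}},"hand":{"type":"number"},"newtons":{"type":"number"}},"required":["motion"]}

```bash
mkdir -p pics; cat > h.py <<'E'
import numpy as np, cv2
from rig import manip
def cap(n,save=None):
    c=manip.capture(n)
    if save: cv2.imwrite('pics/'+save+'.png',c['color'][:,:,::-1])
    return c
def px2w(c,r,col,z=None):
    """world point of pixel: by depth, or on the plane of height z"""
    d=np.array([(col-c['cx'])/c['fx'],-(r-c['cy'])/c['fy'],-1.])
    R=np.array(c['rotation']);o=np.array(c['origin'])
    w=R@d
    if z is None:
        return o+w*c['z_map'][int(round(r)),int(round(col))]
    return o+w*((z-o[2])/w[2])
E
python3 - <<'E'
from h import *
print(manip.read_state())
Z=dict(bore1=.062,bore2=.062,bore3=.062,rod_grip=.098,rod_mark=.054,bore_block=0,rod_rest=0,film_can=0,loupe=0,alu_lid=0,pliers=0)
ims=[]
for n in ['scene','side']:
    c=cap(n,n+'0');ims.append(c['color'])
    print(n,c['origin'],{k:c[k] for k in('fx','fy','cx','cy')})
    for k,z in Z.items():
        for t in manip.tip_of(n,k)[:2]:
            r,q=t['location'];print(k,round(t['conf'],2),np.round([r,q]),px2w(c,r,q,z).round(3))
E
```

```text
{'time_s': 0.0, 'q': array([-1.26010530e+00,  3.59486656e-01,  1.51144596e+00,  1.70395180e-05,
        1.27246781e+00, -1.15061590e-01]), 'joint_vel': array([-0.00054942,  0.00051421,  0.00024203, -0.00097491, -0.00175162,
       -0.00027147]), 'tau': array([-8.07454762e-04, -5.27627277e+01, -2.78621668e+01, -2.10984085e-04,
        1.31434275e-02, -6.59989993e-06]), 'tcp_pos': array([ 0.24762621, -0.54581499,  0.24945931]), 'tcp_rot': array([-3.06891993e+00, -6.63342897e-01,  2.51717650e-04]), 'force': array([ 0.41491974, -0.12371328,  0.40945776]), 'moment': array([0.00621984, 0.03935977, 0.04012191]), 'grip_force': 0.0, 'gripper_width': 0.08530968479550081}
scene [-0.37006958 -0.47145162  0.64001115] {'fx': 498.78968034982336, 'fy': 498.78968034982336, 'cx': 255.6563606851256, 'cy': 190.38479069795315}Traceback (most recent call last):
  File "<stdin>", line 10, in <module>
  File "h.py", line 14, in px2w
    return o+w*((z-o[2])/w[2])
                         ~^^^
IndexError: invalid index to scalar variable.
```

View pics/scene0.png

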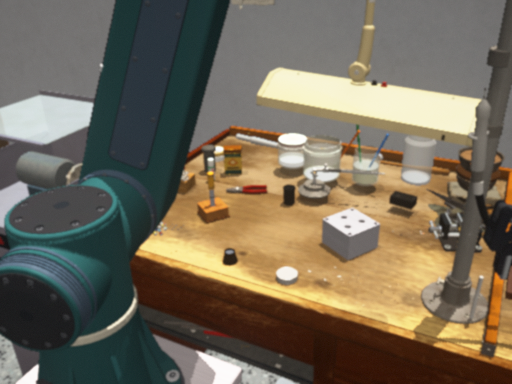

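The scene view shows the rod in its rest at about (211,190), the block at (350,233), the pole on the right at about (465,250), and a lamp shade above the rear of the bench. "rotation" appears to be a rotation vector, so I'll convert it.

```bash
sed -i "s/R=np.array(c\['rotation'\])/R=Rotation.from_rotvec(c['rotation']).as_matrix()/; 1a from scipy.spatial.transform import Rotation" h.py
cat > find.py <<'E'
from h import *
import sys
Z=dict(bore1=.062,bore2=.062,bore3=.062,rod_grip=.098,rod_mark=.054,bore_block=0,rod_rest=0,film_can=0,loupe=0,alu_lid=0,pliers=0)
for a in sys.argv[1:]:
    n,s=a.split(':')
    c=cap(n,s)
    print(n,c['origin'],c['rotation'])
    for k,z in Z.items():
        for t in manip.tip_of(n,k)[:2]:
            r,q=t['location'];print(k,round(t['conf'],2),np.round([r,q]),px2w(c,r,q,z).round(3),px2w(c,r,q).round(3))
E
python3 find.py scene:scene1 side:side1
```

```text
scene [-0.37006958 -0.47145162  0.64001115] [ 0.99260075 -0.57880517 -0.99596672]
bore1 0.78 [226. 346.] [ 0.552 -0.207  0.062] [ 0.561 -0.204  0.057]
bore1 0.7 [218. 362.] [ 0.599 -0.229  0.062] [ 0.601 -0.228  0.061]
bore2 0.78 [226. 346.] [ 0.552 -0.207  0.062] [ 0.561 -0.204  0.057]
bore2 0.7 [218. 362.] [ 0.599 -0.229  0.062] [ 0.601 -0.228  0.061]
bore3 0.78 [226. 346.] [ 0.552 -0.207  0.062] [ 0.561 -0.204  0.057]
bore3 0.7 [218. 362.] [ 0.599 -0.229  0.062] [ 0.601 -0.228  0.061]
rod_grip 0.54 [182. 210.] [0.558 0.145 0.098] [0.559 0.145 0.097]
rod_mark 0.64 [195. 210.] [0.566 0.152 0.054] [0.557 0.147 0.06 ]
rod_mark 0.24 [203. 289.] [ 0.609 -0.045  0.054] [ 0.686 -0.011  0.008]
bore_block 0.78 [247. 350.] [ 0.565 -0.215  0.   ] [ 0.52  -0.227  0.03 ]
rod_rest 0.68 [218. 213.] [0.548 0.138 0.   ] [0.537 0.131 0.007]
film_can 0.47 [204. 288.] [ 0.693 -0.006  0.   ] [ 0.688 -0.008  0.003]
loupe 0.69 [262. 232.] [0.401 0.    0.   ] [ 0.394 -0.004  0.006]
loupe 0.39 [183. 209.] [0.717 0.256 0.   ] [0.558 0.149 0.094]
alu_lid 0.88 [277. 284.] [ 0.402 -0.125  0.   ] [ 0.387 -0.131
[... 596 characters left out ...]
.062] [ 0.553 -0.212  0.06 ]
bore3 0.64 [148. 291.] [ 0.586 -0.223  0.062] [ 0.591 -0.235  0.053]
rod_grip 0.71 [243. 200.] [0.561 0.153 0.098] [0.559 0.155 0.102]
rod_mark 0.85 [260. 201.] [0.563 0.152 0.054] [0.561 0.154 0.057]
bore_block 0.68 [175. 288.] [ 0.579 -0.202  0.   ] [ 0.556 -0.155  0.04 ]
rod_rest 0.89 [280. 204.] [0.563 0.152 0.   ] [0.546 0.171 0.031]
film_can 0.59 [205. 197.] [ 0.698 -0.007  0.   ] [0.687 0.005 0.014]
loupe 0.59 [262. 317.] [0.405 0.007 0.   ] [0.4   0.023 0.019]
alu_lid 0.54 [219. 344.] [ 0.406 -0.13   0.   ] [ 0.402 -0.117  0.013]
pliers 0.68 [242. 145.] [0.72  0.135 0.   ] [0.719 0.136 0.001]
pliers 0.24 [262. 202.] [0.591 0.119 0.   ] [0.56  0.154 0.053]
```

View pics/side1.png

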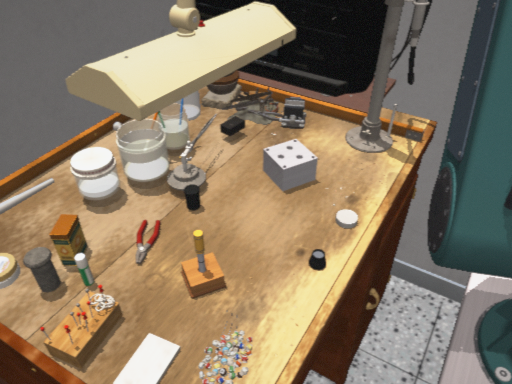

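The side view confirms the layout: rod at (200,243), block at (290,165), and the pole foot at (370,135) well away from the block. Next I'll get the lamp's extent and height.

```bash
python3 - <<'E'
from h import *
for n,b in (('scene',(70,135,258,480)),('side',(5,112,70,296))):
    c=cap(n);v,u=np.mgrid[b[0]:b[1],b[2]:b[3]]
    z=c['z_map'][b[0]:b[1],b[2]:b[3]];hsv=cv2.cvtColor(c['color'],cv2.COLOR_RGB2HSV)[b[0]:b[1],b[2]:b[3]]
    m=(z>0)&(hsv[...,0]>18)&(hsv[...,0]<35)&(hsv[...,1]>40)&(hsv[...,2]>130)
    P=np.stack([(u-c['cx'])/c['fx'],-(v-c['cy'])/c['fy'],-np.ones(z.shape)],-1)*z[...,None]
    P=(P@Rotation.from_rotvec(c['rotation']).as_matrix().T+c['origin'])[m]
    P=P[P[:,2]>.15]
    print(n,len(P));print(np.percentile(P,[1,10,50,90,99],axis=0).round(3))
    for x in np.arange(.4,1.1,.1):
        Q=P[abs(P[:,0]-x)<.05]
        if len(Q)>10: print(round(x,1),Q.min(0).round(3),Q.max(0).round(3))
E
```

```text
scene 4826
[[ 0.687 -0.419  0.212]
 [ 0.694 -0.342  0.25 ]
 [ 0.712 -0.133  0.275]
 [ 0.802  0.052  0.315]
 [ 1.142  0.103  0.351]]
0.4 [ 0.406 -0.436  0.359] [ 0.425 -0.427  0.411]
0.7 [ 0.685 -0.42   0.239] [0.75  0.088 0.308]
0.8 [ 0.75  -0.417  0.298] [0.829 0.087 0.352]
side 9886
[[ 0.697 -0.414  0.259]
 [ 0.712 -0.329  0.272]
 [ 0.749 -0.07   0.295]
 [ 0.813  0.09   0.317]
 [ 0.874  0.094  0.365]]
0.7 [ 0.688 -0.424  0.248] [0.75  0.096 0.307]
0.8 [ 0.75  -0.552  0.21 ] [0.85  0.095 0.373]
0.9 [ 0.85  -0.539  0.23 ] [0.948 0.09  0.309]
```

>>> apply_moves([
  {"dy":-0.0465},
  {"dy":-0.0465},
  {"dy":-0.0465},
  {"dy":-0.0465},
  {"dx":0.045,"dy":-0.018},
  {"dx":0.045,"dy":-0.018},
  {"dx":0.045,"dy":-0.019},
  {"dx":0.045,"dy":-0.019},
], hand=1)

```text
invalid input at $.motion[0]: expected keys dx, dy, dz, wx, wy, wz
```

```bash
cat > to.py <<'E'
# to.py x y z yaw n : rows (tool frame) for a move to the world pose, tool down; yaw = heading of tool x, deg
from h import *
import sys
s=manip.read_state();p=s['tcp_pos'];R=Rotation.from_rotvec(s['tcp_rot'])
a=[float(v) for v in sys.argv[1:]]
print('t',round(s['time_s'],2),'tcp',p.round(4),'tool x',R.as_matrix()[:,0].round(3),'z',R.as_matrix()[:,2].round(3),'F',s['force'].round(1),'w',s['gripper_width'].round(4),'q',s['q'].round(2))
if len(a)>2:
    print('shift in tool axes (do before turning)',(R.inv().apply(np.array(a[:3])-p)).round(4))
if len(a)>3:
    y=np.radians(a[3]);T=Rotation.from_matrix(np.array([[np.cos(y),np.sin(y),0],[np.sin(y),-np.cos(y),0],[0,0,-1]]))
    print('turn',(R.inv()*T).as_rotvec().round(3))
E
python3 to.py .40 -.06 .25 80
```

```text
Traceback (most recent call last):
  File "to.py", line 6, in <module>
    print('t',round(s['time_s'],2),'tcp',p.round(4),'tool x',R.as_matrix()[:,0].round(3),'z',R.as_matrix()[:,2].round(3),'F',s['force'].round(1),'w',s['gripper_width'].round(4),'q',s['q'].round(2))
                                                                                                                                                     ^^^^^^^^^^^^^^^^^^^^^^^^
AttributeError: 'float' object has no attribute 'round'
```

All six keys are required.

>>> apply_moves([
  {"dx":0,"dy":-0.0465,"dz":0,"wx":0,"wy":0,"wz":0},
  {"dx":0,"dy":-0.0465,"dz":0,"wx":0,"wy":0,"wz":0},
  {"dx":0,"dy":-0.0465,"dz":0,"wx":0,"wy":0,"wz":0},
  {"dx":0,"dy":-0.0465,"dz":0,"wx":0,"wy":0,"wz":0},
  {"dx":0.045,"dy":-0.018,"dz":0,"wx":0,"wy":0,"wz":0},
  {"dx":0.045,"dy":-0.018,"dz":0,"wx":0,"wy":0,"wz":0},
  {"dx":0.045,"dy":-0.019,"dz":0,"wx":0,"wy":0,"wz":0},
  {"dx":0.045,"dy":-0.019,"dz":0,"wx":0,"wy":0,"wz":0},
], hand=1)

```text
time_s: 2.4
tcp_pos: [0.3053, -0.2342, 0.2507]
tcp_rot: [3.07, 0.663, 0.001]
force: [0.8, -0.4, 0.2]
gripper_width: 0.0854
grip_force: 0.0
```

```bash
sed -i "s/s\['gripper_width'\].round(4)/round(s['gripper_width'],4)/" to.py
python3 to.py .45 -.05 .25 80
```

```text
t 2.4 tcp [ 0.3053 -0.2342  0.2507] tool x [0.911 0.413 0.   ] z [ 0.001 -0.001 -1.   ] F [ 0.8 -0.4  0.2] w 0.0854 q [-0.83  0.04  1.93  0.    1.17  0.31]
shift in tool axes (do before turning) [ 0.2078 -0.1081  0.0006]
turn [ 0.001  0.    -0.971]
```

>>> apply_moves([
  {"dx":0.048,"dy":0.012,"dz":0,"wx":0,"wy":0,"wz":0},
  {"dx":0.048,"dy":0.012,"dz":0,"wx":0,"wy":0,"wz":0},
  {"dx":0.048,"dy":0.012,"dz":0,"wx":0,"wy":0,"wz":0},
  {"dx":0.048,"dy":0.012,"dz":0,"wx":0,"wy":0,"wz":0},
  {"dx":0,"dy":0,"dz":0,"wx":0,"wy":0,"wz":-0.18},
  {"dx":0,"dy":0,"dz":0,"wx":0,"wy":0,"wz":-0.18},
  {"dx":0,"dy":0,"dz":0,"wx":0,"wy":0,"wz":-0.18},
  {"dx":0,"dy":0,"dz":0,"wx":0,"wy":0,"wz":-0.18},
])

```text
time_s: 3.4
tcp_pos: [0.4991, -0.1996, 0.2503]
tcp_rot: [-2.635, -1.711, -0.0]
force: [-0.3, -0.3, 0.0]
gripper_width: 0.0853
grip_force: 0.0
```

```bash
python3 to.py .45 -.05 .25 80; python3 find.py wrist:w1 | grep -v -E "film|loupe|plier|lid"
```

```text
t 3.4 tcp [ 0.4991 -0.1996  0.2503] tool x [0.407 0.914 0.   ] z [-0.  0. -1.] F [-0.3 -0.3  0. ] w 0.0853 q [-0.51  0.27  1.64  0.    1.23 -0.09]
shift in tool axes (do before turning) [ 0.1167 -0.1057  0.0003]
turn [-0.    -0.    -0.244]
wrist [ 0.5261972  -0.13506596  0.37433741] [-0.27529314  0.05896336 -0.41620421]
bore1 0.68 [129. 326.] [ 0.586 -0.186  0.062] [ 0.593 -0.192  0.026]
bore1 0.56 [164. 304.] [ 0.552 -0.211  0.062] [ 0.553 -0.214  0.052]
bore2 0.68 [129. 326.] [ 0.586 -0.186  0.062] [ 0.593 -0.192  0.026]
bore2 0.56 [164. 304.] [ 0.552 -0.211  0.062] [ 0.553 -0.214  0.052]
bore3 0.68 [129. 326.] [ 0.586 -0.186  0.062] [ 0.593 -0.192  0.026]
bore3 0.56 [164. 304.] [ 0.552 -0.211  0.062] [ 0.553 -0.214  0.052]
bore_block 0.85 [143. 313.] [ 0.577 -0.206  0.   ] [ 0.568 -0.194  0.062]
```

View pics/w1.png

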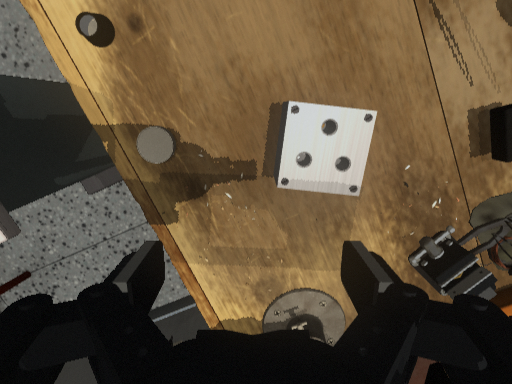

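Wrist view: bores at about (328,127), (304,159) and (343,163) on the block's bright top, loupe at (95,28), lid at (155,145). I'll refine the bore positions with contours, then go on to the rod.

```bash
cat > bores.py <<'E'
from h import *
def bores(c,box=None):
    g=cv2.cvtColor(c['color'],cv2.COLOR_RGB2GRAY)
    m=manip.regions_of('wrist','bore_block')[0]['mask'].astype(np.uint8)
    P=px2w
    # bright top face
    top=((g>150)&(cv2.dilate(m,np.ones((5,5)))>0)).astype(np.uint8)
    cn,_=cv2.findContours(top,cv2.RETR_EXTERNAL,cv2.CHAIN_APPROX_NONE)
    k=max(cn,key=cv2.contourArea)
    hull=cv2.convexHull(k);rect=cv2.minAreaRect(hull)
    bx=cv2.boxPoints(rect)
    W=np.array([px2w(c,v,u,.062) for u,v in bx])
    print('top centre',W.mean(0).round(4),'sides',np.linalg.norm(W-np.roll(W,1,0),axis=1).round(4))
    ins=np.zeros_like(g);cv2.fillConvexPoly(ins,hull,1)
    dark=((ins>0)&(g<150)).astype(np.uint8)
    cn,_=cv2.findContours(dark,cv2.RETR_EXTERNAL,cv2.CHAIN_APPROX_NONE)
    cn=sorted(cn,key=cv2.contourArea)[::-1][:3]
    out=[]
    for q in cn:
        (u,v),r=cv2.minEnclosingCircle(q);e=cv2.fitEllipse(q)
        w=px2w(c,e[0][1],e[0][0],.062);out.append(w)
        print('bore px',np.round(e[0],1),np.round(e[1],1),'w',w.round(4))
    out=np.array(out);ce=out.mean(0)
    print('centroid',ce.round(4),'radii',np.linalg.norm(out-ce,axis=1).round(4),'ang',np.degrees(np.arctan2(*(out-ce)[:,1::-1].T if False else ((out-ce)[:,1],(out-ce)[:,0]))).round(1))
if __name__=='__main__': bores(cap('wrist'))
E
python3 bores.py
```

```text
top centre [ 0.5791 -0.2071  0.062 ] sides [0.0986 0.0902 0.0909 0.0915]
bore px [329.  126.2] [14.4 15.7] w [ 0.5897 -0.1854  0.062 ]
bore px [342.5 162.8] [13.6 15.2] w [ 0.5894 -0.2268  0.062 ]
bore px [303.8 158.9] [13.4 15. ] w [ 0.5537 -0.2061  0.062 ]
centroid [ 0.5776 -0.2061  0.062 ] radii [0.024  0.0239 0.0239] ang [ 59.7 -60.3 179.9]
```

>>> apply_moves([
  {"dx":0.0,"dy":-0.05,"dz":0,"wx":0,"wy":0,"wz":0},
  {"dx":0.05,"dy":0,"dz":0,"wx":0,"wy":0,"wz":0},
  {"dx":0.05,"dy":0,"dz":0,"wx":0,"wy":0,"wz":0},
  {"dx":0.05,"dy":0,"dz":0,"wx":0,"wy":0,"wz":0},
  {"dx":0.05,"dy":0,"dz":0,"wx":0,"wy":0,"wz":-0.12},
  {"dx":0.05,"dy":0,"dz":0,"wx":0,"wy":0,"wz":-0.12},
])

```text
time_s: 4.85
tcp_pos: [0.5519, 0.0523, 0.2504]
tcp_rot: [2.413, 2.011, 0.001]
force: [0.8, -1.1, 0.2]
gripper_width: 0.0852
grip_force: 0.0
```

```bash
python3 to.py .50 .152 .25 80; python3 find.py wrist:w2 | grep -v -E "film|loupe|plier|lid"
```

```text
t 4.85 tcp [0.5519 0.0523 0.2504] tool x [0.18  0.984 0.   ] z [ 0.001 -0.    -1.   ] F [ 0.8 -1.1  0.2] w 0.0852 q [-0.03  0.29  1.61 -0.    1.24  0.15]
shift in tool axes (do before turning) [ 0.0887 -0.069   0.0004]
turn [ 0.001 -0.    -0.007]
wrist [0.56300938 0.12181376 0.37449582] [-0.27868748  0.02482501 -0.18042062]
bore1 0.7 [349. 315.] [ 0.588 -0.187  0.062] [0.568 0.061 0.313]
bore2 0.7 [349. 315.] [ 0.588 -0.187  0.062] [0.568 0.061 0.313]
bore3 0.7 [349. 315.] [ 0.588 -0.187  0.062] [0.568 0.061 0.313]
rod_grip 0.94 [ 71. 244.] [0.561 0.152 0.098] [0.561 0.149 0.122]
rod_grip 0.67 [350. 312.] [ 0.582 -0.151  0.098] [0.567 0.061 0.313]
rod_mark 0.7 [ 75. 252.] [0.568 0.152 0.054] [0.567 0.146 0.12 ]
rod_mark 0.27 [213. 148.] [0.425 0.028 0.054] [0.411 0.018 0.02 ]
bore_block 0.9 [330. 297.] [ 0.571 -0.208  0.   ] [0.564 0.061 0.305]
rod_rest 0.73 [ 80. 246.] [0.562 0.152 0.   ] [0.562 0.143 0.113]
```

View pics/w2.png

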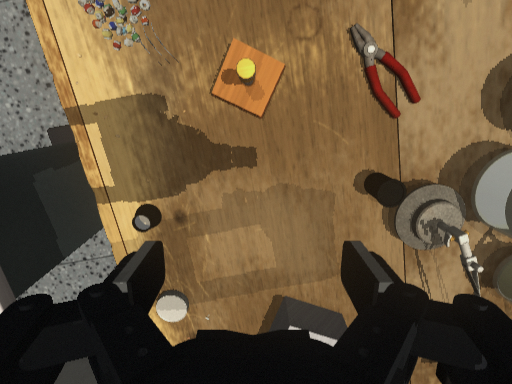

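Rod top at pixel (247,69) with a clear space around it. Measure it exactly.

```bash
cat > rodtop.py <<'E'
from h import *
def rodtop(z=.12,n='wrist'):
    c=cap(n);h=cv2.cvtColor(c['color'],cv2.COLOR_RGB2HSV)
    m=((h[...,0]>22)&(h[...,0]<34)&(h[...,1]>120)&(h[...,2]>110)).astype(np.uint8)
    k,_=cv2.findContours(m,cv2.RETR_EXTERNAL,cv2.CHAIN_APPROX_NONE)
    for q in sorted(k,key=cv2.contourArea)[::-1][:2]:
        if len(q)>5:
            e=cv2.fitEllipse(q);print(np.round(e[0],1),np.round(e[1],1),px2w(c,e[0][1],e[0][0],z).round(4))
rodtop()
E
python3 rodtop.py; python3 to.py .561 .1515 .25 80
```

```text
[245.8  64.7] [17.  19.1] [0.563  0.1515 0.12  ]
[105.7  31.5] [5.6 7.3] [0.4619 0.1946 0.12  ]
t 5.5 tcp [0.5509 0.0502 0.2504] tool x [0.185 0.983 0.   ] z [ 0.  0. -1.] F [ 0.3 -0.1 -0.4] w 0.0855 q [-0.03  0.29  1.61  0.    1.24  0.15]
shift in tool axes (do before turning) [ 0.1014 -0.0088  0.0004]
turn [-0.    -0.    -0.012]
```

>>> apply_moves([
  {"dx":0.051,"dy":-0.004,"dz":0,"wx":0,"wy":0,"wz":0},
  {"dx":0.0505,"dy":-0.004,"dz":0,"wx":0,"wy":0,"wz":0},
  {"dx":0,"dy":0,"dz":0.04,"wx":0,"wy":0,"wz":0},
  {"dx":0,"dy":0,"dz":0.04,"wx":0,"wy":0,"wz":0},
  {"dx":0,"dy":0,"dz":0.04,"wx":0,"wy":0,"wz":0},
  {"dx":0,"dy":0,"dz":0.03,"wx":0,"wy":0,"wz":0},
  {"dx":0,"dy":0,"dz":0,"wx":0,"wy":0,"wz":0},
])

```text
time_s: 6.38
tcp_pos: [0.5598, 0.1516, 0.0982]
tcp_rot: [-2.415, -2.005, 0.007]
force: [-0.1, -0.6, -0.1]
gripper_width: 0.0856
grip_force: 0.0
```

```bash
python3 to.py .562 .1515 .10 80; python3 - <<'E'
from h import *
cap('wrist','w3');cap('side','s3')
a=cv2.imread('pics/w3.png');b=cv2.imread('pics/s3.png')[180:300,140:270]
cv2.imwrite('pics/c3.png',cv2.resize(np.hstack([cv2.resize(a[192:],(400,150)),cv2.resize(b,(162,150))]),None,fx=1.4,fy=1.4))
E
```

```text
t 6.38 tcp [0.5598 0.1516 0.0982] tool x [ 0.184  0.983 -0.002] z [-0.005 -0.001 -1.   ] F [-0.1 -0.6 -0.1] w 0.0856 q [0.15 0.51 1.7  0.   0.94 0.33]
shift in tool axes (do before turning) [ 0.0003  0.0022 -0.0018]
turn [-0.005  0.002 -0.011]
```

View pics/c3.png

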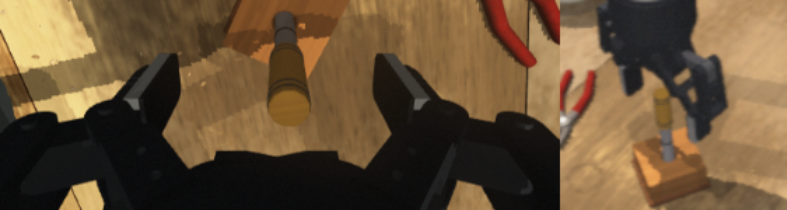

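The rod stands between the open pads, slightly right of centre (288 vs 277 in the crop). I'll measure it from here before closing.

```bash
python3 - <<'E'
from h import *
c=cap('wrist');h=cv2.cvtColor(c['color'],cv2.COLOR_RGB2HSV)
s=manip.read_state();R=Rotation.from_rotvec(s['tcp_rot'])
m=manip.regions_of('wrist','rod_grip')[0]['mask']
v,u=np.nonzero(m&(c['z_map']>0))
P=np.array([px2w(c,a,b) for a,b in zip(v,u)])
print(len(P))
for lo,hi in ((.045,.065),(.08,.09),(.09,.1),(.1,.11),(.115,.125)):
    Q=P[(P[:,2]>lo)&(P[:,2]<hi)]
    if len(Q)>5:
        T=R.inv().apply(Q-s['tcp_pos']);print(lo,len(Q),'tool y',np.percentile(T[:,1],[3,97]).round(4),'x',np.percentile(T[:,0],[3,97]).round(4),'z',T[:,2].mean().round(4))
# pads: nearest dark pixels
print('cam in tool',R.inv().apply(c['origin']-s['tcp_pos']).round(4))
E
```

```text
2769
0.045 206 tool y [-0.0055  0.0046] x [0.0012 0.0053] z 0.0459
0.08 249 tool y [-0.0071  0.0073] x [0.0015 0.0071] z 0.0164
0.09 277 tool y [-0.0071  0.0072] x [0.0017 0.0073] z 0.0064
0.1 356 tool y [-0.007   0.0072] x [0.002  0.0073] z -0.0036
0.115 1187 tool y [-0.0067  0.0067] x [-0.0064  0.007 ] z -0.0182
cam in tool [ 0.0702 -0.0019 -0.1233]
```

Rod axis is within 0.5 mm of the TCP in both directions. Closing.

>>> apply_moves([
  {"dx":0,"dy":0,"dz":0,"wx":0,"wy":0,"wz":0},
  {"dx":0,"dy":0,"dz":0,"wx":0,"wy":0,"wz":0},
  {"dx":0,"dy":0,"dz":0,"wx":0,"wy":0,"wz":0},
  {"dx":0,"dy":0,"dz":0,"wx":0,"wy":0,"wz":0},
  {"dx":0,"dy":0,"dz":0,"wx":0,"wy":0,"wz":0},
  {"dx":0,"dy":0,"dz":0,"wx":0,"wy":0,"wz":0},
  {"dx":0,"dy":0,"dz":0,"wx":0,"wy":0,"wz":0},
  {"dx":0,"dy":0,"dz":0,"wx":0,"wy":0,"wz":0},
], hand=-1, newtons=60)

```text
time_s: 7.58
tcp_pos: [0.5623, 0.1521, 0.1005]
tcp_rot: [2.417, 2.006, 0.001]
force: [2.1, -0.8, 1.2]
gripper_width: 0.0143
grip_force: 58.4
```

```bash
python3 to.py
```

```text
t 7.58 tcp [0.5623 0.1521 0.1005] tool x [0.184 0.983 0.   ] z [ 0.001  0.    -1.   ] F [ 2.1 -0.8  1.2] w 0.0143 q [0.15 0.5  1.7  0.   0.94 0.33]
```

>>> apply_moves([
  {"dx":0,"dy":0,"dz":-0.012,"wx":0,"wy":0,"wz":0},
  {"dx":0,"dy":0,"dz":-0.018,"wx":0,"wy":0,"wz":0},
  {"dx":0,"dy":0,"dz":-0.03,"wx":0,"wy":0,"wz":0},
  {"dx":0,"dy":0,"dz":-0.03,"wx":0,"wy":0,"wz":0},
])

```text
time_s: 8.07
tcp_pos: [0.5601, 0.1521, 0.1911]
tcp_rot: [-2.416, -2.005, 0.004]
force: [0.3, 0.1, -0.7]
gripper_width: 0.0143
grip_force: 58.7
```

>>> apply_moves([
  {"dx":-0.041,"dy":0.011,"dz":0,"wx":0,"wy":0,"wz":0},
  {"dx":-0.041,"dy":0.011,"dz":0,"wx":0,"wy":0,"wz":0},
  {"dx":-0.041,"dy":0.011,"dz":0,"wx":0,"wy":0,"wz":0},
  {"dx":-0.041,"dy":0.011,"dz":0,"wx":0,"wy":0,"wz":0},
  {"dx":-0.041,"dy":0.011,"dz":0,"wx":0,"wy":0,"wz":0},
  {"dx":-0.041,"dy":0.011,"dz":0,"wx":0,"wy":0,"wz":0},
  {"dx":-0.03,"dy":0.011,"dz":0,"wx":0,"wy":0,"wz":0},
  {"dx":0,"dy":0,"dz":0,"wx":0,"wy":0,"wz":0},
])

```text
time_s: 9.07
tcp_pos: [0.5861, -0.1352, 0.1904]
tcp_rot: [-2.419, -2.003, 0.001]
force: [-0.1, 0.9, -0.9]
gripper_width: 0.0147
grip_force: 58.7
```

```bash
python3 - <<'E'
from h import *
s=manip.read_state();print(s['q'].round(2))
c=cap('wrist','w4');R=Rotation.from_rotvec(s['tcp_rot'])
m=manip.regions_of('wrist','rod_grip')[0]['mask']
v,u=np.nonzero(m&(c['z_map']>0));P=np.array([px2w(c,a,b) for a,b in zip(v,u)]);T=R.inv().apply(P-s['tcp_pos'])
for lo in np.arange(.02,.1,.012):
    Q=T[(T[:,2]>lo)&(T[:,2]<lo+.012)]
    if len(Q)>5: print(lo.round(3),len(Q),'y',np.percentile(Q[:,1],[3,97]).round(4),'x',np.percentile(Q[:,0],[3,50,97]).round(4))
print('maxz',np.percentile(T[:,2],[95,99]).round(4))
from bores import bores
bores(c)
for k in('rod_foot','rod_mark'):
    for t in manip.tip_of('wrist',k)[:2]:
        z=s['tcp_pos'][2]-(.0925 if k=='rod_foot' else .0465);w=px2w(c,*t['location'],z);print(k,t['conf'],t['location'],w.round(4),R.inv().apply(w-s['tcp_pos']).round(4))
E
python3 to.py .59 -.185 .19
```

```text
[-0.34  0.42  1.58 -0.    1.15 -0.15]
0.02 90 y [-0.0065  0.0042] x [0.0026 0.0051 0.0072]
0.032 142 y [-0.0059  0.004 ] x [0.0018 0.0046 0.0054]
0.044 113 y [-0.0056  0.0043] x [0.0017 0.0047 0.0055]
0.056 98 y [-0.0065  0.0041] x [0.0014 0.0044 0.0054]
0.068 89 y [-0.0061  0.0044] x [0.0014 0.0043 0.0054]
0.08 69 y [-0.0063  0.0047] x [0.0011 0.0044 0.0052]
maxz [0.072  0.0891]
top centre [ 0.6067 -0.1893  0.062 ] sides [0.0592 0.0319 0.0574 0.0327]
bore px [284.7 243. ] [13.  48.7] w [ 0.6041 -0.1905  0.062 ]
bore px [311.4 240.6] [7.3 8.8] w [ 0.6287 -0.1927  0.062 ]
t 9.22 tcp [ 0.5857 -0.1323  0.1902] tool x [0.184 0.983 0.001] z [-0.002  0.001 -1.   ] F [-0.4 -0.8 -1. ] w 0.0143 q [-0.34  0.42  1.58  0.    1.15 -0.15]
shift in tool axes (do before turning) [-0.051   0.0139  0.0001]Traceback (most recent call last):
  File "<stdin>", line 11, in <module>
  File "bores.py", line 20, in bores
    (u,v),r=cv2.minEnclosingCircle(q);e=cv2.fitEllipse(q)
                                        ~~~~~~~~~~~~~~^^^
cv2.error: OpenCV(4.12.0) /io/opencv/modules/imgproc/src/shapedescr.cpp:361: error: (-201:Incorrect size of input array) There should be at least 5 points to fit the ellipse in function 'fitEllipseNoDirect'
```

View pics/w4.png

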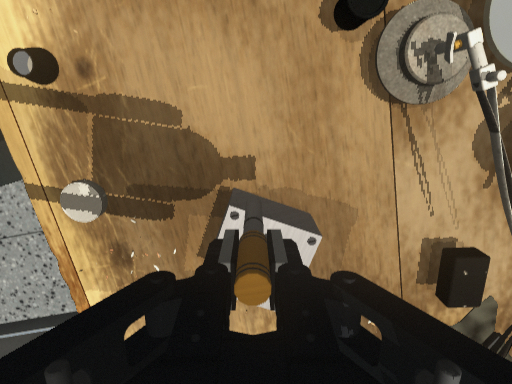

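Rod hangs straight under the pads at (252,280), over the block edge. Now align over the first bore, A.

>>> apply_moves([
  {"dx":-0.026,"dy":0.007,"dz":0,"wx":0,"wy":0,"wz":0},
  {"dx":-0.0255,"dy":0.007,"dz":0,"wx":0,"wy":0,"wz":0},
  {"dx":0,"dy":0,"dz":0.015,"wx":0,"wy":0,"wz":0},
  {"dx":0,"dy":0,"dz":0.012,"wx":0,"wy":0,"wz":0},
  {"dx":0,"dy":0,"dz":0,"wx":0,"wy":0,"wz":0},
  {"dx":0,"dy":0,"dz":0,"wx":0,"wy":0,"wz":0},
])

```text
time_s: 9.98
tcp_pos: [0.5909, -0.1857, 0.1632]
tcp_rot: [-2.416, -2.007, 0.0]
force: [0.5, -0.3, 0.5]
gripper_width: 0.0144
grip_force: 58.7
```

```bash
python3 to.py .59 -.1855 .16 80; python3 - <<'E'
from h import *
out=[]
for n in('side','scene'):
    c=cap(n);b=manip.boxes_of(n,'bore_block')[0]['box'];x,y=int(b[0])-10,int(b[1])-50
    out.append(cv2.resize(c['color'][y:y+110,x:x+90,::-1],(390,480),interpolation=cv2.INTER_CUBIC))
cv2.imwrite('pics/c5.png',np.hstack(out))
E
```

```text
t 9.97 tcp [ 0.5909 -0.1857  0.1632] tool x [0.183 0.983 0.   ] z [-0.001  0.001 -1.   ] F [ 0.5 -0.3  0.5] w 0.0144 q [-0.42  0.47  1.56  0.    1.11 -0.23]
shift in tool axes (do before turning) [-0.     -0.0009  0.0032]
turn [-0.001 -0.    -0.01 ]Traceback (most recent call last):
  File "<stdin>", line 4, in <module>
IndexError: list index out of range
```

Position is within 1 mm of the estimate; descend carefully and read the force.

>>> apply_moves([
  {"dx":0,"dy":-0.0008,"dz":0.004,"wx":0,"wy":0,"wz":0},
  {"dx":0,"dy":0,"dz":0.004,"wx":0,"wy":0,"wz":0},
  {"dx":0,"dy":0,"dz":0.002,"wx":0,"wy":0,"wz":0},
  {"dx":0,"dy":0,"dz":0.002,"wx":0,"wy":0,"wz":0},
  {"dx":0,"dy":0,"dz":0.001,"wx":0,"wy":0,"wz":0},
  {"dx":0,"dy":0,"dz":0,"wx":0,"wy":0,"wz":0},
])

```text
time_s: 10.92
tcp_pos: [0.5902, -0.1864, 0.1502]
tcp_rot: [-2.417, -2.007, -0.0]
force: [0.3, -0.7, -1.2]
gripper_width: 0.0144
grip_force: 58.7
```

The rod is in the bore mouth without force. Continue.

>>> apply_moves([
  {"dx":0,"dy":0,"dz":0.004,"wx":0,"wy":0,"wz":0},
  {"dx":0,"dy":0,"dz":0.004,"wx":0,"wy":0,"wz":0},
  {"dx":0,"dy":0,"dz":0.004,"wx":0,"wy":0,"wz":0},
  {"dx":0,"dy":0,"dz":0.004,"wx":0,"wy":0,"wz":0},
  {"dx":0,"dy":0,"dz":0.004,"wx":0,"wy":0,"wz":0},
  {"dx":0,"dy":0,"dz":0.003,"wx":0,"wy":0,"wz":0},
  {"dx":0,"dy":0,"dz":0.002,"wx":0,"wy":0,"wz":0},
  {"dx":0,"dy":0,"dz":0,"wx":0,"wy":0,"wz":0},
])

```text
time_s: 11.92
tcp_pos: [0.5901, -0.1864, 0.1251]
tcp_rot: [-2.417, -2.007, 0.0]
force: [-0.6, 0.2, 0.5]
gripper_width: 0.0147
grip_force: 58.7
```

>>> apply_moves([
  {"dx":0,"dy":0,"dz":0.001,"wx":0,"wy":0,"wz":0},
  {"dx":0,"dy":0,"dz":0.001,"wx":0,"wy":0,"wz":0},
  {"dx":0,"dy":0,"dz":0.001,"wx":0,"wy":0,"wz":0},
  {"dx":0,"dy":0,"dz":0.001,"wx":0,"wy":0,"wz":0},
])

```text
time_s: 12.42
tcp_pos: [0.5902, -0.1864, 0.1213]
tcp_rot: [-2.417, -2.007, -0.0]
force: [0.2, -0.0, -1.7]
gripper_width: 0.0143
grip_force: 58.7
```

>>> apply_moves([
  {"dx":0,"dy":0,"dz":0.001,"wx":0,"wy":0,"wz":0},
  {"dx":0,"dy":0,"dz":0.0005,"wx":0,"wy":0,"wz":0},
  {"dx":0,"dy":0,"dz":0.0005,"wx":0,"wy":0,"wz":0},
])

```text
time_s: 12.8
tcp_pos: [0.5902, -0.1864, 0.1193]
tcp_rot: [-2.417, -2.007, -0.0]
force: [-0.2, 0.7, -0.1]
gripper_width: 0.0147
grip_force: 58.7
```

>>> apply_moves([
  {"dx":0,"dy":0,"dz":0.0005,"wx":0,"wy":0,"wz":0},
  {"dx":0,"dy":0,"dz":0.0005,"wx":0,"wy":0,"wz":0},
])

```text
time_s: 13.05
tcp_pos: [0.5903, -0.1865, 0.1187]
tcp_rot: [2.417, 2.007, 0.0]
force: [-1.8, 0.1, 5.5]
gripper_width: 0.0146
grip_force: 59.3
```

Soft contact. Push on in small steps.

>>> apply_moves([
  {"dx":0,"dy":0,"dz":0.0005,"wx":0,"wy":0,"wz":0},
  {"dx":0,"dy":0,"dz":0,"wx":0,"wy":0,"wz":0},
])

```text
time_s: 13.3
tcp_pos: [0.5904, -0.1865, 0.1185]
tcp_rot: [2.417, 2.007, 0.0]
force: [-1.1, 1.7, 5.5]
gripper_width: 0.0145
grip_force: 59.3
```

>>> apply_moves([
  {"dx":0,"dy":0,"dz":0.0005,"wx":0,"wy":0,"wz":0},
  {"dx":0,"dy":0,"dz":0,"wx":0,"wy":0,"wz":0},
])

```text
time_s: 13.55
tcp_pos: [0.5904, -0.1865, 0.1181]
tcp_rot: [2.417, 2.006, 0.001]
force: [-2.3, 1.2, 6.9]
gripper_width: 0.0145
grip_force: 59.3
```

It is yielding at about 7 N, which is the pin. Continue.

>>> apply_moves([
  {"dx":0,"dy":0,"dz":0.0008,"wx":0,"wy":0,"wz":0},
  {"dx":0,"dy":0,"dz":0.0008,"wx":0,"wy":0,"wz":0},
  {"dx":0,"dy":0,"dz":0.0008,"wx":0,"wy":0,"wz":0},
])

```text
time_s: 13.92
tcp_pos: [0.5904, -0.1865, 0.1158]
tcp_rot: [2.417, 2.006, 0.001]
force: [-1.2, 0.8, 7.4]
gripper_width: 0.0151
grip_force: 59.3
```

>>> apply_moves([
  {"dx":0,"dy":0,"dz":0.0008,"wx":0,"wy":0,"wz":0},
  {"dx":0,"dy":0,"dz":0.0008,"wx":0,"wy":0,"wz":0},
  {"dx":0,"dy":0,"dz":0.0008,"wx":0,"wy":0,"wz":0},
])

```text
time_s: 14.3
tcp_pos: [0.5904, -0.1865, 0.1134]
tcp_rot: [2.417, 2.006, 0.001]
force: [-1.5, 0.8, 6.2]
gripper_width: 0.0147
grip_force: 59.3
```

>>> apply_moves([
  {"dx":0,"dy":0,"dz":0.0008,"wx":0,"wy":0,"wz":0},
  {"dx":0,"dy":0,"dz":0.0008,"wx":0,"wy":0,"wz":0},
  {"dx":0,"dy":0,"dz":0.0008,"wx":0,"wy":0,"wz":0},
])

```text
time_s: 14.68
tcp_pos: [0.5904, -0.1865, 0.111]
tcp_rot: [2.417, 2.006, 0.001]
force: [-1.1, 1.2, 7.7]
gripper_width: 0.0145
grip_force: 59.3
```

>>> apply_moves([
  {"dx":0,"dy":0,"dz":0.0006,"wx":0,"wy":0,"wz":0},
  {"dx":0,"dy":0,"dz":0.0006,"wx":0,"wy":0,"wz":0},
])

```text
time_s: 14.92
tcp_pos: [0.5904, -0.1865, 0.1098]
tcp_rot: [2.417, 2.006, 0.001]
force: [-2.2, 0.7, 7.0]
gripper_width: 0.0145
grip_force: 59.3
```

>>> apply_moves([
  {"dx":0,"dy":0,"dz":0.0005,"wx":0,"wy":0,"wz":0},
  {"dx":0,"dy":0,"dz":0,"wx":0,"wy":0,"wz":0},
])

```text
time_s: 15.18
tcp_pos: [0.5904, -0.1865, 0.1092]
tcp_rot: [2.417, 2.007, 0.001]
force: [-0.4, 1.4, 6.5]
gripper_width: 0.0145
grip_force: 59.3
```

>>> apply_moves([
  {"dx":0,"dy":0,"dz":0.0005,"wx":0,"wy":0,"wz":0},
  {"dx":0,"dy":0,"dz":0,"wx":0,"wy":0,"wz":0},
])

```text
time_s: 15.42
tcp_pos: [0.5904, -0.1865, 0.1087]
tcp_rot: [2.417, 2.006, 0.001]
force: [-1.2, 0.8, 5.9]
gripper_width: 0.0148
grip_force: 59.3
```

>>> apply_moves([
  {"dx":0,"dy":0,"dz":0.0005,"wx":0,"wy":0,"wz":0},
  {"dx":0,"dy":0,"dz":0,"wx":0,"wy":0,"wz":0},
])

```text
time_s: 15.68
tcp_pos: [0.5905, -0.1865, 0.1085]
tcp_rot: [2.417, 2.006, 0.001]
force: [-2.1, 1.3, 8.8]
gripper_width: 0.0146
grip_force: 59.6
```

>>> apply_moves([
  {"dx":0,"dy":0,"dz":0.0004,"wx":0,"wy":0,"wz":0},
  {"dx":0,"dy":0,"dz":0,"wx":0,"wy":0,"wz":0},
])

```text
time_s: 15.92
tcp_pos: [0.5905, -0.1865, 0.1085]
tcp_rot: [2.416, 2.006, 0.001]
force: [-2.7, 0.3, 10.6]
gripper_width: 0.0144
grip_force: 59.9
```

Hard stop at TCP z 0.1085, which is the predicted full-depth value. Firm up to about 15 N.

>>> apply_moves([
  {"dx":0,"dy":0,"dz":0.0005,"wx":0,"wy":0,"wz":0},
  {"dx":0,"dy":0,"dz":0.0005,"wx":0,"wy":0,"wz":0},
  {"dx":0,"dy":0,"dz":0,"wx":0,"wy":0,"wz":0},
])

```text
time_s: 16.3
tcp_pos: [0.5907, -0.1866, 0.1084]
tcp_rot: [2.416, 2.006, 0.001]
force: [-3.5, 2.4, 17.8]
gripper_width: 0.0142
grip_force: 60.6
```

```bash
python3 to.py; python3 - <<'E'
from h import *
out=[]
for n,(u,v) in(('wrist',(250,225)),('side',(290,150)),('scene',(352,215))):
    c=cap(n)
    for t in manip.tip_of(n,'rod_mark')[:1]: print(n,t,px2w(c,*t['location']).round(4))
    out.append(cv2.resize(c['color'][v-55:v+55,u-35:u+35,::-1],(260,410),interpolation=cv2.INTER_CUBIC))
cv2.imwrite('pics/c6.png',np.hstack(out))
E
```

```text
t 16.3 tcp [ 0.5907 -0.1866  0.1084] tool x [ 0.184  0.983 -0.   ] z [ 0.001 -0.001 -1.   ] F [-3.5  2.4 17.8] w 0.0142 q [-0.42  0.54  1.61  0.    0.99 -0.23]
wrist {'location': [225.9, 257.4], 'conf': 0.97} [ 0.5928 -0.1826  0.0728]
side {'location': [157.6, 282.5], 'conf': 0.65} [ 0.5855 -0.1829  0.0598]
scene {'location': [216.5, 341.1], 'conf': 0.63} [ 0.5956 -0.1816  0.0569]
```

View pics/c6.png

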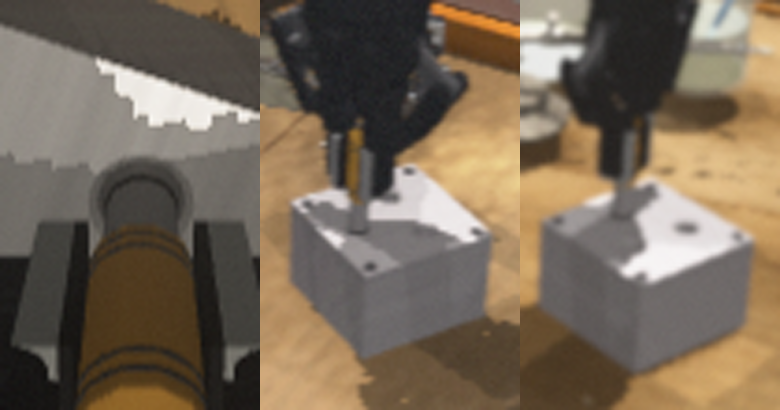

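The ring is down in the chamfer mouth, level with the block top in all three crops, so the rod is home. Relieve the force, open, then rise.

>>> apply_moves([
  {"dx":0,"dy":0,"dz":-0.0006,"wx":0,"wy":0,"wz":0},
  {"dx":0,"dy":0,"dz":-0.0006,"wx":0,"wy":0,"wz":0},
  {"dx":0,"dy":0,"dz":0,"wx":0,"wy":0,"wz":0},
])

```text
time_s: 16.98
tcp_pos: [0.5906, -0.1865, 0.1085]
tcp_rot: [2.416, 2.006, 0.001]
force: [-1.8, 1.9, 8.7]
gripper_width: 0.0144
grip_force: 59.4
```

>>> apply_moves([
  {"dx":0,"dy":0,"dz":0,"wx":0,"wy":0,"wz":0},
  {"dx":0,"dy":0,"dz":0,"wx":0,"wy":0,"wz":0},
  {"dx":0,"dy":0,"dz":0,"wx":0,"wy":0,"wz":0},
  {"dx":0,"dy":0,"dz":0,"wx":0,"wy":0,"wz":0},
  {"dx":0,"dy":0,"dz":0,"wx":0,"wy":0,"wz":0},
  {"dx":0,"dy":0,"dz":0,"wx":0,"wy":0,"wz":0},
], hand=0.6)

```text
time_s: 17.73
tcp_pos: [0.5902, -0.1864, 0.1071]
tcp_rot: [-2.417, -2.007, 0.0]
force: [-0.7, 0.1, -0.5]
gripper_width: 0.0682
grip_force: 0.0
```

>>> apply_moves([
  {"dx":0,"dy":0,"dz":-0.01,"wx":0,"wy":0,"wz":0},
  {"dx":0,"dy":0,"dz":-0.03,"wx":0,"wy":0,"wz":0},
  {"dx":0,"dy":0,"dz":-0.03,"wx":0,"wy":0,"wz":0},
  {"dx":0,"dy":0,"dz":-0.03,"wx":0,"wy":0,"wz":0},
  {"dx":0.04,"dy":-0.02,"dz":0,"wx":0,"wy":0,"wz":0},
  {"dx":0.04,"dy":-0.02,"dz":0,"wx":0,"wy":0,"wz":0},
  {"dx":0,"dy":0,"dz":0,"wx":0,"wy":0,"wz":0},
])

```text
time_s: 18.6
tcp_pos: [0.5642, -0.0977, 0.208]
tcp_rot: [-2.413, -2.009, -0.0]
force: [-0.6, -0.8, 0.0]
gripper_width: 0.0685
grip_force: 0.0
```

```bash
python3 to.py; python3 - <<'E'
from h import *
out=[]
for n,(u,v) in(('wrist',None),('side',(290,150)),('scene',(352,215))) if 0 else (('side',(290,150)),('scene',(352,215))):
    c=cap(n)
    out.append(cv2.resize(c['color'][v-55:v+55,u-50:u+50,::-1],(390,430),interpolation=cv2.INTER_CUBIC))
    for k in('rod_mark','rod_grip'):
        for t in manip.tip_of(n,k)[:1]: print(n,k,t,px2w(c,*t['location']).round(4))
cv2.imwrite('pics/c7.png',np.hstack(out))
c=cap('wrist');m=manip.regions_of('wrist','rod_grip')
if m:
    v,u=np.nonzero(m[0]['mask']&(c['z_map']>0));P=np.array([px2w(c,a,b) for a,b in zip(v,u)]);print('rod top z',np.percentile(P[:,2],[50,90,98]).round(4))
E
```

```text
t 18.6 tcp [ 0.5642 -0.0977  0.208 ] tool x [0.181 0.983 0.001] z [-0.001  0.001 -1.   ] F [-0.6 -0.8  0. ] w 0.0685 q [-0.29  0.36  1.62  0.    1.16 -0.11]
side rod_grip {'location': [139.3, 281.0], 'conf': 0.52} [ 0.59   -0.1805  0.1085]
scene rod_mark {'location': [216.7, 340.2], 'conf': 0.59} [ 0.5886 -0.1816  0.0601]
scene rod_grip {'location': [201.2, 345.1], 'conf': 0.53} [ 0.5815 -0.1928  0.1064]
rod top z [0.1131 0.1286 0.1292]
```

View pics/c7.png

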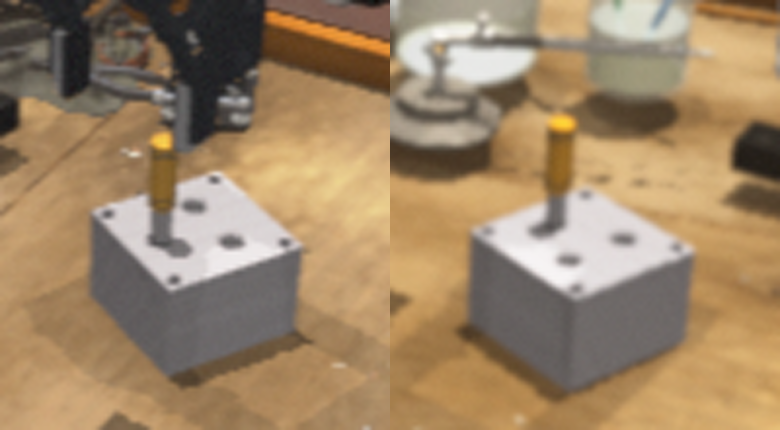

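The rod stands free in the bore with the ring at the mouth. Its top is at z of about 0.128 m, which matches fully home at full depth (16 + 112 mm).

```bash
python3 -c "
from rig import manip;print(manip.sign_off())"
```

```text
the job is handed in; nothing more can be done
None
```

The first bore I tried was a full-depth one: the rod went past the ejector pin at about 7 N and stopped hard (18 N highest reading), and it now stands released with its ring level with the block's top; the job is handed in.

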